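Find the hidden catch of the key box

TASK

One of the six wooden tiles in the top of the key box is a hidden catch that looks just like the others. Feel across the tiles with a fingertip until you find the one that gives, and press it all the way in so that the key drawer slides out; then take the hand away. Leave the dish, the reed diffuser and the bird figure standing where they are, and pick nothing up.

Things in the scene. Friction and masses are not known exactly. Their poses are not given: they have to be found in the camera images.
- keybox: Dark wooden key box, fixed to the console table. 130 mm deep along its own x, 180 mm wide along its own y, 85 mm high. Origin at the centre of its underside; z up; its front (with the pale drawer front) faces its own -x, roughly towards the robot; it may be turned up to 0.4 rad. Six pale square tiles are let into its top, in 2 rows of 3, all looking alike.
- tiles_mid (a point): Centre of the box's top, at the height of the tile faces (83 mm above the table, 2 mm below the box's rim); axes as the box. Tiles are 47 mm square, 3 mm apart, centred at x = -25 or +25 and y = -50, 0 or +50 mm from here. Five are solid and do not move; the sixth, any of them, is the catch: only a press that lies wholly on that one tile moves it.
- catch (a joint): How far the hidden catch tile is pressed in, m: 0 level with the other tiles, 0.006 fully in (a hard stop). It slides straight down against a steady resistance of about 3 to 4 N and stays where it is left; it has no spring. Which of the six tiles it is, is not told.
- drawer (a joint): How far the key drawer has slid out of the box's front (towards the box's -x), m: 0 shut and flush, 0.030 with the catch fully in. It is geared to the catch (5 mm out per 1 mm pressed) and stays where it is left. Its front is 156 mm wide and 41 mm high with no handle, and its lower edge is 7 mm above the table.
- dish: Loose white ceramic bowl, 90 mm across, 28 mm high, about 0.15 kg, stands on the table 160 to 220 mm from the box's centre, or 130 to 185 mm if behind it. Origin at the centre of its underside, z up. A bystander.
- diffuser: Loose amber glass reed diffuser: bottle 56 mm across, 64 mm high, with four thin reeds up to 127 mm above the table; about 0.2 kg; stands beside or behind the box. Origin at the centre of its underside, z up. A bystander.
- bird: Loose black bird figure with a curved neck, 72 mm across, 116 mm high, about 0.3 kg; stands beside or behind the box. Origin at the centre of its underside, z up. A bystander.

How it is judged (in metres and radians):
On the way:
1. the hidden catch is pressed in and the drawer slides out (value of joint catch above 0.005 m and value of joint drawer above 0.025 m), for 0.1 s.
At the end, for the whole second after the job is handed in: The catch tile is at least 5 of its 6 mm in and the drawer at least 25 mm out and still; dish, diffuser and bird stand upright (within 0.2 rad) and within 20 mm of where they were (all of step 1 and velocity of joint drawer below 0.01 m/s and distance of each of dish, diffuser, bird from where it was at the start of the episode below 0.02 m and angle between each of dish, diffuser, bird's own z axis and vertical below 0.2 rad); the robot touches nothing.
It fails at once if the dish is pushed more than 20 mm, tipped over or picked up (distance of dish from where it was at the start of the episode above 0.02 m or angle between dish's own z axis and vertical above 0.35 rad or height (world z) of dish above 0.01 m).
It fails at once if the reed diffuser is pushed more than 20 mm, tipped over or picked up (distance of diffuser from where it was at the start of the episode above 0.02 m or angle between diffuser's own z axis and vertical above 0.35 rad or height (world z) of diffuser above 0.01 m).
It fails at once if the bird figure is pushed more than 20 mm, tipped over or picked up (distance of bird from where it was at the start of the episode above 0.02 m or angle between bird's own z axis and vertical above 0.35 rad or height (world z) of bird above 0.01 m).
It also fails if it takes over 64 s, if anything falls off the work surface, if the arm or the gripper's body presses on something with over 40 N, if the wrist force passes 120 N, or if a joint passes its speed limit or range.

ROBOT

A 6-joint arm with a two-finger parallel gripper is mounted at the origin on the work surface. World frame = base frame: x ahead of the robot, y to its left, z up, the work surface at z = 0. Lengths are in mm, angles in rad, forces in N, time in s.
With the tool pointing down it reaches from about 300 to 750 mm from the base axis. Payload 8.5 kg.
Tool frame: the origin (TCP) lies on the centre line of the jaws, within the pads' length; the fingertips stand 17 mm ahead of it and the grasp point (between the pads) lies 2 mm behind it; z points along the fingers, y is the line along which they close (so a half turn about z gives the same grasp; the last joint's range is limited). The gripper opens to 88 mm and grips with 3 to 60 N. Pads are 18 mm wide; open, the fingers measure 123 mm over their backs; the gripper's body (75 mm by 187 mm) begins 45 mm behind the grasp point.
Start: joints at [0.93, 0.381, 1.297, -0, 1.464, -0.215], TCP at [227.167, 500.875, 255.748] pointing down, gripper open.
Joint ranges: [-3.11, 3.11], [-0.89, 2.33], [0.22, 2.48], [-1.42, 4.56], [0.17, 2.85], [-2.88, 2.88]. Speed limits (rad/s): [2.39, 2.39, 3.14, 3.14, 3.14, 3.14].

INTERFACE

Orientations are given as a unit quaternion [x, y, z, w].
In Python, from plant import env gives the robot as it stands.
- The arm moves only by the tool send_rows, never from a script. Its argument "commands" is text: rows parted by semicolons, each of 7 numbers parted by spaces: the turn, a rotation vector about the tool's x, y, z in rad, then the shift along the tool's x, y, z in mm, then the opening, from 0 (shut) to 1 (fully open). In form: ax ay az dx dy dz claw; .... A call has 1 to 8 rows; each row is the pose to reach, as a shift and turn from the pose commanded when the call began, along the tool's axes at that moment; what a row does not reach only later rows make up. A row lasts 1/10 s, in which the tool goes at most 50 mm and 8.59 degrees, less where a joint would pass 70% of its speed; a pose out of reach is approached as far as the arm can. A call with a gripper value outside its range is refused whole. The fingers move at their own pace and stop on an object; "squeeze" is the grip in N (left out, the last holds). Time passes only in rows, so rows that repeat a pose let the fingers close. It gives the time, the measured TCP pose, the force, the opening and the grip force at its end, in the units of the state.
- env.get_state(): the state, without advancing time (a new reading comes with each control period).
- env.grab_frame(name): name is "side" or "top" or "wrist"; returns a dict with "image" (400x640x3 uint8, red, green, blue), "K" (3x3 intrinsics, pixels), "k1" (the pictures are not rectified: a ray, as slopes to the right and down, at radius r is drawn at 1 + k1 r^2 times it, then the intrinsics apply), "rvec" (rotation vector, rad) and "tvec" (3), from world to camera coordinates, as OpenCV has them; the wrist camera has in their place "hand_eye" (4x4, takes a point from camera to tool coordinates, whose origin is the TCP and whose axes are the flange's). Camera axes: x right, y down, z forward; pixel columns grow to the right and rows downward; lengths in mm; the calibration is good to about 2 mm. A picture is of the moment at which its call begins: read the wrist's pose just before it. There is no depth.
- env.hand_in(): hands the job in; it is judged then, once.
The state is a dict: "time_s": time; "joints": joint angles; "qd": joint speeds; "joint_efforts": joint torques, N m; "ee_pos": TCP position; "tool_rot": TCP orientation; "force": force on the tool from outside, world axes, zero at the start; "wrist_torque": the same for the moment, N m; "gripper_width": finger opening in mm; "finger_force": force on a finger pad.
Only numpy, scipy, OpenCV 4.12 (cv2) and the standard library are available. Lean on these libraries where they do the work, as an engineer would, in place of code of your own. Each camera call takes 0.05 s, during which the arm holds its last target. There are 200 camera calls.

## Working session

There is one attempt and no reset: what is moved stays moved. The work goes in short steps, Python scripts to look and compute and a tool call to move; the robot and the scene stay as the last step left them, time stands still between calls to the robot, and variables do not carry over. Pictures are saved under pics/ and viewed, at most 10 in all, crops included, and the job is handed in when it is done.

Besides the shell and the picture viewer there is one more tool, called after "Call:" in YAML: its name, and indented under it one key for each argument. send_rows: Moves the arm, as the interface text tells. Its arguments: {"type":"object","properties":{"commands":{"type":"string"},"squeeze":{"type":"number"}},"required":["commands"]}

```bash
mkdir -p pics; cat > h.py <<'E'
import numpy as np, cv2
from plant import env
from scipy.spatial.transform import Rotation as R
def ray(f,uv):
    K=np.array(f["K"],float);n=(np.array(uv,float)-K[:2,2])/[K[0,0],K[1,1]]
    p=n.copy()
    for _ in range(20): p=n/(1+f["k1"]*(p@p))
    M=cv2.Rodrigues(np.array(f["rvec"],float))[0];t=np.array(f["tvec"],float).ravel()
    return -M.T@t, M.T@np.array([p[0],p[1],1])
def onz(f,uv,z):
    c,d=ray(f,uv);return c+d*(z-c[2])/d[2]
E
python3 - <<'E'
from h import *
for n in("top","side"):
    f=env.grab_frame(n);cv2.imwrite(f"pics/{n}0.png",f["image"][...,::-1])
    np.save(f"{n}.npy",f,allow_pickle=True); print(n,ray(f,(320,200)),f["k1"])
s=env.get_state();print({k:np.round(v,3) for k,v in s.items()})
E
```

```text
top (array([482.2269924 ,  35.43508128, 894.49471941]), array([ 0.12560016,  0.00456766, -0.99224928])) -0.05729092348493825
side (array([ 255.42692347, -339.39819971,  683.04385044]), array([ 0.45959825,  0.46112874, -0.75926965])) -0.06379334971270545
{'time_s': np.float64(0.1), 'joints': array([ 0.93 ,  0.381,  1.298, -0.   ,  1.464, -0.215]), 'qd': array([-0.001, -0.001, -0.004,  0.   ,  0.001,  0.   ]), 'joint_efforts': array([ 3.0000e-03, -4.3865e+01, -2.2491e+01,  7.1000e-02,  3.4000e-02,
       -0.0000e+00]), 'ee_pos': array([227.05 , 500.713, 255.23 ]), 'tool_rot': array([ 0.211,  0.977, -0.001, -0.   ]), 'force': array([-0.064, -0.227, -0.535]), 'wrist_torque': array([-0.01 , -0.049,  0.028]), 'finger_force': np.float64(0.0), 'gripper_width': np.float64(87.949)}
```

View pics/top0.png

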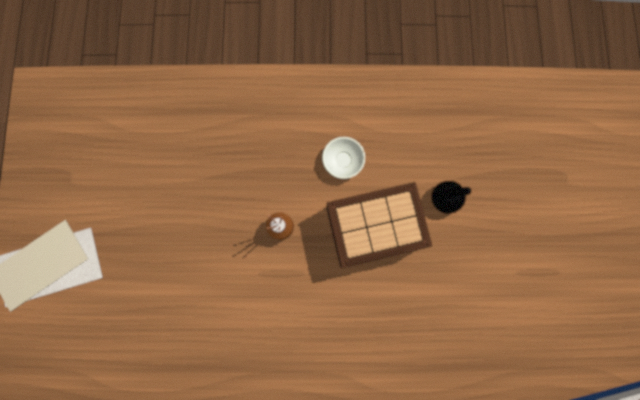

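View pics/side0.png

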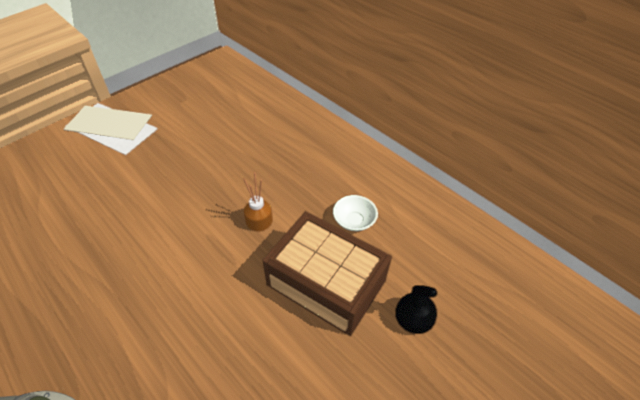

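The top view shows the tiles spanning about (337–423, 190–258). The dish is at (344,158), the diffuser at (280,225), and the bird at (449,197) with its head pointing right. The side view shows the same layout and the drawer shut. Next I measure the tile block.

```bash
python3 - <<'E'
from h import *
Cs=[]
for n,box in(("top",(330,185,430,262)),("side",(265,215,392,305))):
    f=np.load(n+".npy",allow_pickle=True).item();im=f["image"]
    hsv=cv2.cvtColor(im,cv2.COLOR_RGB2HSV);m=((hsv[...,2]>175)).astype(np.uint8)
    k=np.zeros_like(m);k[box[1]:box[3],box[0]:box[2]]=1;m*=k
    m=cv2.morphologyEx(m,cv2.MORPH_CLOSE,np.ones((5,5),np.uint8))
    c=max(cv2.findContours(m,0,1)[0],key=cv2.contourArea)
    P=np.array([onz(f,p,83)[:2] for p in c[:,0]],np.float32)
    print(n,cv2.boundingRect(c),cv2.minAreaRect(P))
    # bystanders: top silhouettes
f=np.load("top.npy",allow_pickle=True).item()
for nm,uv,z in(("dish",(344,158),28),("diff",(280,225),64),("bird",(449,197),60),("birdhead",(468,190),100)):print(nm,onz(f,uv,z).round())
E
```

```text
top (337, 193, 84, 64) ((539.15478515625, -74.26991271972656), (95.79840087890625, 144.95272827148438), 13.135993003845215)
side (277, 221, 102, 80) ((537.8639526367188, -76.84024047851562), (96.98780822753906, 146.74029541015625), 13.223979949951172)
dish [681. -11.  28.]
diff [538. 118.  64.]
bird [ 594. -220.   60.]
birdhead [ 603. -245.  100.]
```

Call:
send_rows:
  commands: "0 0 0.1 -37 -28 0 0; 0 0 0.2 -74 -56 0 0; 0 0 0.3 -111 -84 0 0; 0 0 0.4 -148 -112 0 0; 0 0 0.5 -185 -140 0 0; 0 0 0.6 -222 -168 0 0; 0 0 0.7 -260 -198 0 0; 0 0 0.7 -260 -198 0 0"
  squeeze: 20

```text
time_s: 0.9
ee_pos: [384.3, 209.2, 255.5]
tool_rot: [0.538, 0.843, -0.0, 0.0]
force: [0.3, 0.6, -0.2]
gripper_width: 26.5
finger_force: 0.0
```

```bash
cat >> h.py <<'E'
C=np.array([538.5,-75.5]);TH=np.radians(13.2)
def go(bx=0,by=0,z=255):
    "shift/turn in tool axes to box point (bx,by), TCP height z"
    s=env.get_state();M=R.from_quat(s["tool_rot"])
    c,n=np.cos(TH),np.sin(TH);p=np.array([*(C+[c*bx-n*by,n*bx+c*by]),z])
    T=R.from_matrix(np.array([[-n,c,0],[c,n,0],[0,0,-1.]]).T)
    e=p-s["ee_pos"]
    print("shift",M.inv().apply(e).round(1),"turn",(M.inv()*T).as_rotvec().round(3),"t",s["time_s"],"F",np.round(s["force"],2),"w",s["gripper_width"],"ee",np.round(s["ee_pos"],1))
E
python3 -c "
from h import *
go(-25,-50,160)"
```

```text
shift [-366.9  -15.    95.9] turn [-0.     0.001  0.205] t 0.9 F [ 0.35  0.57 -0.19] w 26.463718964594307 ee [384.3 209.2 255.5]
```

Call:
send_rows:
  commands: "0 0 0.1 -46 -2 0 0; 0 0 0.2 -92 -4 0 0; 0 0 0.205 -138 -6 0 0; 0 0 0.205 -184 -8 0 0; 0 0 0.205 -230 -10 0 0; 0 0 0.205 -276 -12 0 0; 0 0 0.205 -322 -14 0 0; 0 0 0.205 -366 -15 20 0"

```text
time_s: 1.7
ee_pos: [527.5, -125.4, 237.3]
tool_rot: [0.617, 0.787, 0.001, 0.002]
force: [1.0, -0.4, 0.5]
gripper_width: 0.3
finger_force: 0.0
```

Call:
send_rows:
  commands: "0 0 0 0 0 35 0; 0 0 0 0 0 70 0; 0 0 0 0 0 70 0; 0 0 0 0 0 70 0"

```text
time_s: 2.1
ee_pos: [526.5, -123.2, 166.4]
tool_rot: [0.617, 0.787, 0.0, -0.0]
force: [-0.2, 0.3, 1.2]
gripper_width: 0.5
finger_force: 0.0
```

```bash
python3 -c "
from h import *
go(-25,-50,105)
f=env.grab_frame('side');im=f['image'][180:340,220:460,::-1];cv2.imwrite('pics/s1.png',cv2.resize(im,None,fx=3,fy=3))
f=env.grab_frame('top');im=f['image'][140:290,260:500,::-1];cv2.imwrite('pics/t1.png',cv2.resize(im,None,fx=3,fy=3))"
```

```text
shift [-6.3 -2.5 61.4] turn [-0.    -0.     0.011] t 2.1 F [-0.21  0.26  1.25] w 0.48652754247023783 ee [ 526.5 -123.2  166.4]
```

View pics/s1.png

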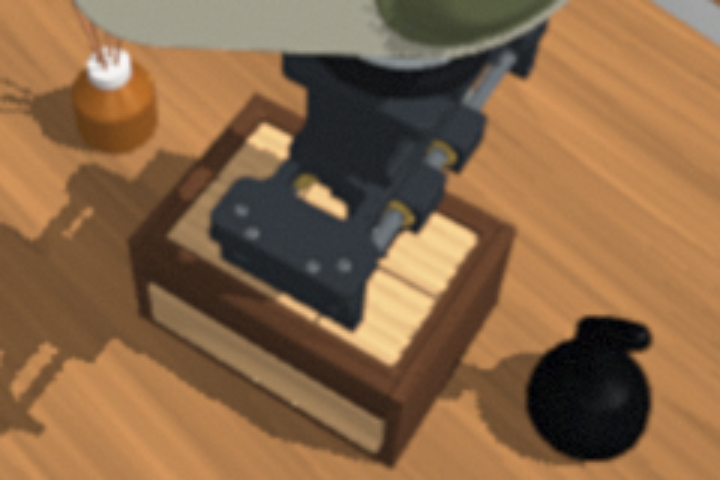

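The side view shows the hand over the box's front row, clear of the bird (crop ~590,390) and the diffuser (crop ~115,100). I'll correct the offset and go down to just above the tile.

Call:
send_rows:
  commands: "0 0 0.011 -6 -2.5 20 0; 0 0 0.011 -6 -2.5 40 0; 0 0 0.011 -6 -2.5 60 0; 0 0 0.011 -6 -2.5 61 0; 0 0 0.011 -6 -2.5 61 0"

```text
time_s: 2.7
ee_pos: [525.8, -130.1, 106.2]
tool_rot: [0.622, 0.783, 0.0, 0.001]
force: [0.1, -0.1, 0.6]
gripper_width: 0.3
finger_force: 0.0
```

```bash
python3 -c "
from h import *
go(-25,-50,100)"
```

```text
shift [ 0.3 -0.2  6.2] turn [ 0.001  0.001 -0.001] t 2.7 F [ 0.13 -0.13  0.64] w 0.3011442163796172 ee [ 525.8 -130.1  106.2]
```

Call:
send_rows:
  commands: "0 0 0 0 0 2 0; 0 0 0 0 0 4 0; 0 0 0 0 0 5 0; 0 0 0 0 0 6 0; 0 0 0 0 0 7 0; 0 0 0 0 0 7 0"

```text
time_s: 3.3
ee_pos: [525.4, -130.1, 97.9]
tool_rot: [0.622, 0.783, 0.0, 0.0]
force: [1.6, 0.9, 2.6]
gripper_width: 0.4
finger_force: 0.9
```

Call:
send_rows:
  commands: "0 0 0 0 0 0.5 0; 0 0 0 0 0 1 0; 0 0 0 0 0 1 0"

```text
time_s: 3.6
ee_pos: [525.4, -130.2, 96.8]
tool_rot: [0.622, 0.783, 0.0, 0.0]
force: [1.6, -0.5, 1.8]
gripper_width: 0.6
finger_force: 1.0
```

Call:
send_rows:
  commands: "0 0 0 0 0 0.5 0; 0 0 0 0 0 1 0; 0 0 0 0 0 1 0"

```text
time_s: 3.9
ee_pos: [525.2, -130.1, 95.7]
tool_rot: [0.622, 0.783, 0.0, 0.0]
force: [1.6, -0.9, 1.5]
gripper_width: 0.4
finger_force: 1.1
```

```bash
python3 -c "
from h import *
go(-25,-50,95)
f=env.grab_frame('side');im=f['image'][180:340,220:460,::-1];cv2.imwrite('pics/s2.png',cv2.resize(im,None,fx=3,fy=3))"
```

```text
shift [0.2 0.4 0.7] turn [ 0.     0.    -0.001] t 3.9 F [ 1.55 -0.85  1.49] w 0.3853499013083352 ee [ 525.2 -130.1   95.7]
```

View pics/s2.png

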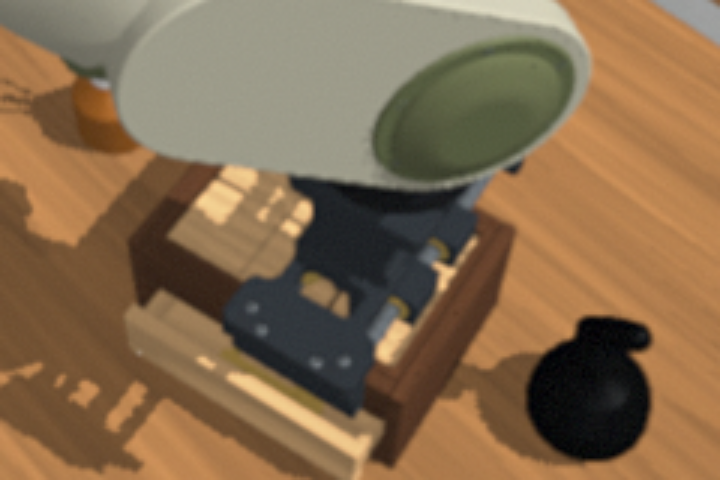

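The drawer has come out (its front runs from crop ~130,330 to 360,470), so this first tile is the catch. I'll press on to the hard stop.

Call:
send_rows:
  commands: "0 0 0 0 0 0.5 0; 0 0 0 0 0 1 0; 0 0 0 0 0 1.5 0; 0 0 0 0 0 2 0; 0 0 0 0 0 2 0"

```text
time_s: 4.45
ee_pos: [525.2, -130.1, 94.4]
tool_rot: [0.622, 0.783, 0.0, 0.0]
force: [-0.6, 0.4, 8.3]
gripper_width: 0.5
finger_force: 4.4
```

Call:
send_rows:
  commands: "0 0 0 0 0 1 0; 0 0 0 0 0 1.5 0; 0 0 0 0 0 1.5 0"

```text
time_s: 4.75
ee_pos: [525.3, -130.2, 94.3]
tool_rot: [0.622, 0.783, 0.0, 0.001]
force: [-4.3, 2.5, 20.6]
gripper_width: 0.2
finger_force: 11.0
```

The force has climbed to 20 N with no further travel, so the catch is at its stop. I'll lift straight up, move back and check.

Call:
send_rows:
  commands: "0 0 0 0 0 -5 0; 0 0 0 0 0 -30 0; 0 0 0 0 0 -70 0; 0 0 0 0 0 -110 0; 0 0 0 0 0 -150 0; 0 0 0 0 0 -160 0; 0 0 0 0 0 -160 0"

```text
time_s: 5.45
ee_pos: [525.2, -130.1, 252.9]
tool_rot: [0.622, 0.783, 0.0, 0.001]
force: [0.7, -0.4, 0.4]
gripper_width: 0.5
finger_force: 0.0
```

Call:
send_rows:
  commands: "0 0 0 30 -20 0 0; 0 0 0 60 -40 0 0; 0 0 0 100 -60 0 0; 0 0 0 140 -80 0 0; 0 0 0 180 -100 0 0; 0 0 0 220 -110 0 0; 0 0 0 220 -110 0 0; 0 0 0 220 -110 0 0"

```text
time_s: 6.25
ee_pos: [367.5, 59.6, 251.0]
tool_rot: [0.621, 0.784, -0.001, -0.001]
force: [0.2, -1.2, -0.2]
gripper_width: 0.4
finger_force: 0.0
```

```bash
python3 -c "
from h import *
go()
f=env.grab_frame('side');im=f['image'][160:340,200:460,::-1];cv2.imwrite('pics/s3.png',cv2.resize(im,None,fx=3,fy=3))
for p in ((0,0),):pass
"
```

```text
shift [-170.6  135.6   -4.5] turn [-0.003 -0.001  0.   ] t 6.25 F [ 0.23 -1.17 -0.18] w 0.40570734769912614 ee [367.5  59.6 251. ]
```

View pics/s3.png

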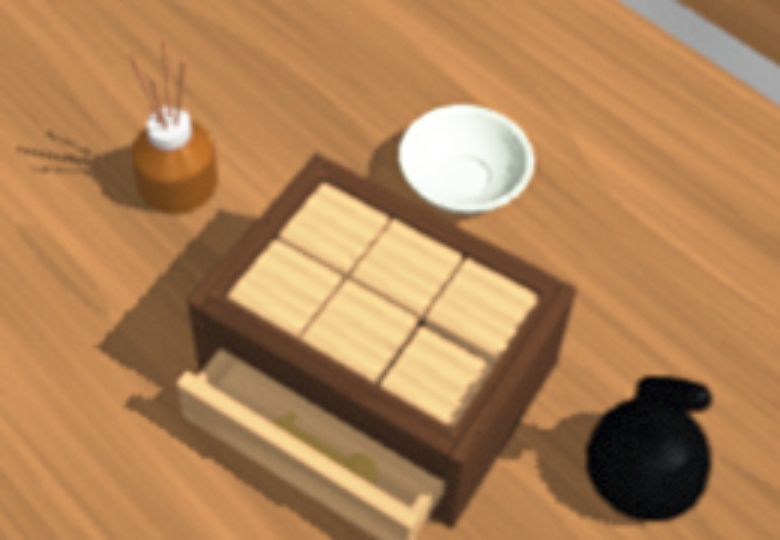

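The drawer is fully out and the front-right tile (crop ~435,370) is sunk. The dish, diffuser and bird are where they were, and the hand is clear.

```bash
python3 -c "
from plant import env
print(env.hand_in())"
```

```text
the job is handed in; nothing more can be done
None
```

The catch was the front-right tile, the first one I tried. I pressed it to its stop and the key drawer slid out; the hand is clear, the dish, diffuser and bird look undisturbed in the last picture, and the job is handed in (no verdict was returned).

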